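# Clamp the top drawer front in the holding board

### The job

Lift just the top bare birch panel off its stack and set it down flat in the grey holding board, between the dark guide blocks; set it down, do not drop it. Then slide the blue jaw up to it until the panel sits against the dark end stop with the jaw snug behind it, and let go. Leave the rest of the birch stack, the red panels and everything else on the bench where they are.

Things in the scene. Friction and masses are not known exactly. Their poses are not given: they have to be found in the camera images.
- birch_top: the panel to be loaded: the uppermost bare birch-plywood drawer front, 160 (its x) x 62 (its y) x 15 (z) mm, about 0.1 kg; origin at the centre of its underside. It lies flat and loose on birch_mid, edges out of line by a few mm and degrees. The birch stack may stand left or right of the red one
- birch_mid: second panel of the birch stack, bare birch-plywood drawer front, 160 (its x) x 62 (its y) x 15 (z) mm, about 0.1 kg; origin at the centre of its underside; to stay where it is
- birch_low: lowest panel of the birch stack, bare birch-plywood drawer front, 160 (its x) x 62 (its y) x 15 (z) mm, about 0.1 kg; origin at the centre of its underside; it lies on an 18 mm high fixed base
- red_top: uppermost drawer front already painted bright red, 160 x 62 x 15 mm (x, y, z); origin at the centre of its underside; stack of three on an 18 mm base, to be left alone
- red_mid: middle drawer front already painted bright red, 160 x 62 x 15 mm; origin at the centre of its underside
- red_low: lowest drawer front already painted bright red, 160 x 62 x 15 mm; origin at the centre of its underside
- board: holding board fixed to the table, grey bed 140 (its x) x 360 (its y) x 18 (z) mm; origin at the centre of its underside, so the bed's surface is at its z = 18 mm. The panel goes on it lengthwise along the board's y, between the dark guide blocks; dark end stop at the +y end, blue sliding jaw at the -y end
- channel (a point): point on the bed midway between the four dark guide blocks (board x 0, y +17.5 mm, z 18 mm), axes the board's. The blocks (22 x 26 mm, 12 mm high above the bed) are centred 46 mm to either side in x and 62.5 mm to either side in y; they leave a 70 mm channel, 4 mm of play each side of a panel. Between the pairs (99 mm along y) the panel's long edges are free for fingers
- stop_face (a point): foot of the dark end stop's face, on the bed (board x 0, y +105 mm, z 18 mm), axes the board's; the stop is 100 mm wide and rises 22 mm above the bed
- bed_home (a point): point on the bed's surface where the centre of the panel's underside lies once it is clamped against the end stop (board x 0, y +25 mm, z 18 mm); its axes are the board's
- jaw (a joint): slide of the blue jaw along the board's +y, in m: 0 drawn fully back (jaw face at board y = -105 mm), grows as the jaw moves towards the end stop, mechanical end 0.054. A panel touching the end stop is met by the jaw at 0.050. It starts somewhere between 0 and 0.02. It slides stiffly (about 3 N), and stays where it is left
- jaw_grip (a point): point in the blue jaw's upright fin at the height to pinch or push it: the fin is 14 mm thick along the board's x, 30 mm along its y, and reaches 16 mm above and 29 mm below this point, where it stands on the jaw block (55 x 30 mm). The fin's top is 86 mm above the table. Axes are the board's
- can_lid: bystander: off-white can lid, 132 mm disc, 8 mm thick; origin at the centre of its underside
- sanding_block: bystander: cork sanding block 100 x 65 x 36 mm; origin at the centre of its underside
- stain_jar: bystander: amber jar with brass cap, 56 mm across, 80 mm high; origin at the centre of its underside
- paint_brush: bystander: paint brush with wooden handle, lying flat near the robot
- screwdriver: bystander: yellow-handled screwdriver, lying flat near the robot
There are look-alikes about, which are no part of the job. Leave any green or turquoise look-alike of the birch_top alone.

How it is judged (in metres and radians):
On the way, in this order (a step that is already met when the one before it is completed fails the run):
1. the top birch panel is held in the fingers, lifted clear of its stack (height (world z) of birch_top above 0.07 m and contact force between the fingers and birch_top above 0.5 N), for 0.1 s.
2. the panel is down in the bed between the guides (within 6 mm of the bed) while still held, so not dropped (x of birch_top in the frame of bed_home between -0.006 and 0.006 m and angle between the x axis of birch_top and the y axis of board, either way round below 0.08 rad and angle between birch_top's own z axis and vertical below 0.06 rad and y of birch_top in the frame of bed_home between -0.06 and 0.006 m and z of birch_top in the frame of bed_home below 0.006 m and contact force between the fingers and birch_top above 0.3 N), for 0.04 s.
3. the jaw has been slid up and the panel sits against the end stop (value of joint jaw above 0.047 m and y of birch_top in the frame of bed_home between -0.003 and 0.003 m), for 0.1 s.
At the end, for the whole second after the job is handed in: The birch_top panel lies flat on the bed, within 6 mm of mid-channel and 3 mm of touching the end stop; the jaw is within 3 mm of its clamped position (0.047 to 0.053); panel and jaw are released and at rest; all other panels are within 20 mm of where they began (all of step 3 and x of birch_top in the frame of bed_home between -0.006 and 0.006 m and angle between the x axis of birch_top and the y axis of board, either way round below 0.08 rad and angle between birch_top's own z axis and vertical below 0.06 rad and z of birch_top in the frame of bed_home between -0.003 and 0.003 m and value of joint jaw below 0.053 m and linear speed of birch_top below 0.02 m/s and contact force between the fingers and birch_top below 0.05 N and contact force between the fingers and jaw below 0.05 N and distance of each of birch_mid, birch_low, red_top, red_mid, red_low from where it was at the start of the episode below 0.02 m).
It fails at once if another panel of either stack is moved by more than 25 mm (distance of any of birch_mid, birch_low, red_top, red_mid, red_low from where it was at the start of the episode above 0.025 m).
It fails at once if a bystander on the bench is moved by more than 30 mm (distance of any of can_lid, sanding_block, stain_jar, paint_brush, screwdriver from where it was at the start of the episode above 0.03 m).
It also fails if it takes over 51 s, if anything falls off the work surface, if the arm or the gripper's body presses on something with over 40 N, if the wrist force passes 120 N, or if a joint passes its speed limit or range.

### The arm

A 6-joint arm with a two-finger parallel gripper is mounted at the origin on the work surface. World frame = base frame: x ahead of the robot, y to its left, z up, the work surface at z = 0. Lengths are in m, angles in degrees, forces in N, time in s.
With the tool pointing down it reaches from about 0.4 to 0.825 m from the base axis. Payload 7 kg.
Tool frame: the origin (TCP) lies at the very end of the fingers, on their centre line; the grasp point (between the pads) lies 19 mm behind it (ctrl.tcp_to_grasp is the distance from the TCP to the grasp point, in m); z points along the fingers, x is the direction in which the jaws open and shut, and the axes are right-handed (so a half turn about z gives the same grasp; the last joint's range is limited). The gripper opens to 88 mm and grips with 3 to 60 N. Pads are 19 mm wide; open, the fingers measure 130 mm over their backs; the gripper's body (78 mm by 193 mm) begins 47 mm behind the grasp point.
Start: joints at [-57.004, 20.546, 0.682, 0, -70.136, -16.507], TCP at [0.192, -0.647, 0.227] pointing down, gripper open.
Joint ranges: [-176.03, 176.03], [-82.01, 121.73], [-58.28, 71.71], [-173.87, 95.51], [-174.79, -0.11], [-173.66, 173.66]. Speed limits (degrees/s): [136.94, 136.94, 172.46, 180, 180, 180].

### API

Orientations are given as [roll, pitch, yaw] about the fixed x, y, z axes, in that order (R = Rz(yaw) Ry(pitch) Rx(roll)).
In Python, from plant import sensors, vision, ticket, ctrl gives the robot as it stands. The module is installed in compiled form; this text tells all that it offers.
- The arm moves only by the tool drive_tool, never from a script. Its argument "moves" is a list of rows, each a list of 6 numbers: the shift along the tool's x, y, z in units of 0.15 m (1.0 is 0.15 m), then the turn, a rotation vector about the tool's x, y, z in units of 60 degrees (1.0 is 60 degrees). In form: [[dx, dy, dz, rx, ry, rz], ...]. A call has 1 to 8 rows; each row is the pose to reach, as a shift and turn from the pose measured when the call began, along the tool's axes at that moment; what a row does not reach only later rows make up. A row lasts 1/10 s, in which the tool goes at most 50 mm and 8.59 degrees, less where a joint would pass 70% of its speed; a pose out of reach is approached as far as the arm can. A call with a number of a shift or a turn outside -1 to 1 is refused whole. A call with a gripper value outside its range is refused whole. "fingers" is the opening, from -1 (shut) to 1 (fully open), set as the call begins (left out, the last holds). The fingers move at their own pace and stop on an object; the grip force is fixed at half the most. Time passes only in rows, so rows that repeat a pose let the fingers close. It gives the time, the measured TCP pose, the force and the opening at its end, in the units of the state.
- sensors.get_obs(): the state, without advancing time (a new reading comes with each control period).
- vision.snapshot(name): name is "side" or "top"; returns a dict with "pixels" (420x560x3 uint8, red, green, blue), "fx", "fy", "cx", "cy" (pixels), "R" (3x3) and "t" (3): a world point X has camera coordinates R X + t. Camera axes: x right, y down, z forward; pixel columns grow to the right and rows downward; lengths in m; the calibration is good to about 2 mm. A picture is of the moment at which its call begins. There is no depth.
- ticket.close_job(): hands the job in, once; it reports no verdict.
The state is a dict: "clock": time; "joint_pos": joint angles; "qvel": joint speeds; "tau": joint torques, N m; "tool_pos": TCP position; "orientation": TCP orientation; "force": force on the tool from outside, world axes, zero at the start; "moment": the same for the moment, N m; "opening": finger opening in m.
Only numpy, scipy, OpenCV 4.12 (cv2) and the standard library are available. Lean on these libraries where they do the work, as an engineer would, in place of code of your own. Each camera call takes 0.05 s, during which the arm holds its last target.

## Working session

There is one attempt and no reset: what is moved stays moved. The work goes in short steps, Python scripts to look and compute and a tool call to move; the robot and the scene stay as the last step left them, time stands still between calls to the robot, and variables do not carry over. Pictures are saved under pics/ and viewed, and the job is handed in when it is done.

Besides the shell and the picture viewer there is one more tool, called after "Request:" as name([rows], argument=value, ...), one row to a line, values as JSON. drive_tool: Moves the arm, as the interface text tells. Shifts and turns lie within -1 to 1; 1 stands for 0.15 m of shift or 60 degrees of turn. Its arguments: {"type":"object","properties":{"moves":{"type":"array"},"fingers":{"type":"number"}},"required":["moves"]}

```bash
mkdir -p pics; cat > h.py <<'E'
import numpy as np, cv2
from plant import sensors, vision, ticket, ctrl
def snap(n,f):
    s=vision.snapshot(n); np.savez(f'pics/{f}.npz',**{k:np.array(v) for k,v in s.items()})
    cv2.imwrite(f'pics/{f}.png',s['pixels'][:,:,::-1]); return s
def load(f): return dict(np.load(f'pics/{f}.npz'))
def ray(s,uv,z):
    uv=np.atleast_2d(np.array(uv,float)); R=s['R'];t=s['t']
    c=-R.T@t; d=np.c_[(uv[:,0]-s['cx'])/s['fx'],(uv[:,1]-s['cy'])/s['fy'],np.ones(len(uv))]@R
    return c+d*((z-c[2])/d[:,2])[:,None]
def proj(s,X):
    p=np.atleast_2d(X)@s['R'].T+s['t']; return np.c_[s['fx']*p[:,0]/p[:,2]+s['cx'],s['fy']*p[:,1]/p[:,2]+s['cy']]
E
python3 - <<'E'
from h import *
for n in('top','side'):
    s=snap(n,n+'0'); print(n,s['fx'],s['cx'],s['cy'],-s['R'].T@s['t'],s['R'][2])
print(sensors.get_obs())
print(ctrl.tcp_to_grasp)
E
```

```text
top 392.6690733423561 278.1143577756852 211.92103743311344 [0.42373284 0.19826803 1.30760187] [ 8.34001963e-02  4.47223859e-05 -9.96516134e-01]
side 465.9670109301414 283.3262733023744 207.536018126178 [0.27503028 1.20210626 1.19110673] [ 0.16620731 -0.66393051 -0.72908944]
{'clock': 0.1, 'joint_pos': array([-5.70036867e+01,  2.05889584e+01,  6.39752480e-01, -1.79997000e-02,
       -7.01351431e+01, -1.65084248e+01]), 'qvel': array([-0.16073452, -0.01049395,  0.19689367,  0.07107517,  0.11002412,
       -0.03592316]), 'tau': array([-2.48663673e-03, -5.84164381e+01,  2.93748665e+01,  7.01536149e+00,
        1.01639368e-02, -7.06188030e-05]), 'tool_pos': array([ 0.19144809, -0.64683536,  0.22570271]), 'orientation': array([-1.79992254e+02, -8.56807160e-02,  1.06481754e+02]), 'force': array([-0.38450712,  0.46787081,  0.09889049]), 'moment': array([-0.01889508,  0.02494391,  0.01375722]), 'opening': 0.08773221230263807}
0.0188
```

View pics/top0.png

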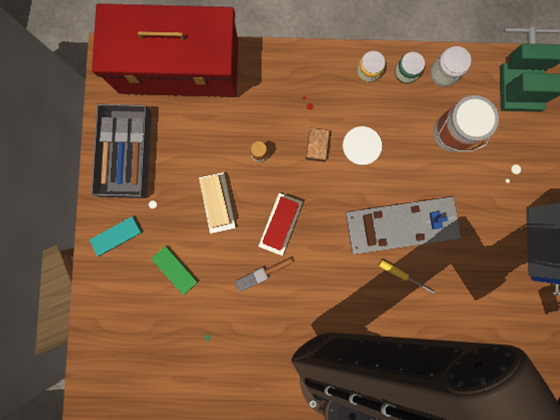

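View pics/side0.png

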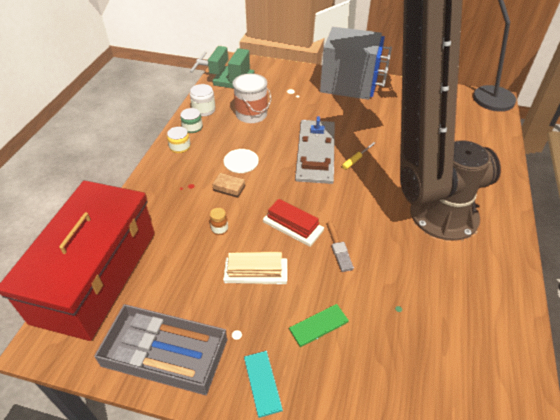

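Candidates for the panel in the top view are birch (217,202), red stack (281,223), turquoise (115,236) and green (174,270). By the description it is the birch stack at (217,202). I'll check that in a crop and look at the board as well.

```bash
python3 - <<'E'
from h import *
t=load('top0');s=load('side0')
print(t['R']);print(ray(t,[[217,202],[281,223],[370,230],[438,218]],0.05))
a=cv2.resize(t['pixels'][165:240,190:260],None,fx=5.7,fy=5.7,interpolation=cv2.INTER_CUBIC)
b=cv2.resize(t['pixels'][185:265,340:470],None,fx=3.0,fy=3.0,interpolation=cv2.INTER_CUBIC)
c=cv2.resize(s['pixels'][240:290,215:300],None,fx=4.6,fy=4.6,interpolation=cv2.INTER_CUBIC)
d=cv2.resize(s['pixels'][110:190,285:345],None,fx=4,fy=4,interpolation=cv2.INTER_CUBIC)
C=np.zeros((600,800,3),np.uint8)
def put(i,y,x): h,w=i.shape[:2];h=min(h,600-y);w=min(w,800-x);C[y:y+h,x:x+w]=i[:h,:w]
put(a[:330],0,0);put(b,0,405);put(c,335,0);put(d,260,500)
cv2.imwrite('pics/crop0.png',C[:,:,::-1])
E
```

```text
[[ 2.47712852e-02 -9.99691087e-01  2.02828776e-03]
 [-9.96208206e-01 -2.48541450e-02 -8.33755408e-02]
 [ 8.34001963e-02  4.47223859e-05 -9.96516134e-01]]
[[ 0.55612053  0.39582665  0.05      ]
 [ 0.49357802  0.18819184  0.05      ]
 [ 0.47823139 -0.09734161  0.05      ]
 [ 0.52220362 -0.31561885  0.05      ]]
```

View pics/crop0.png

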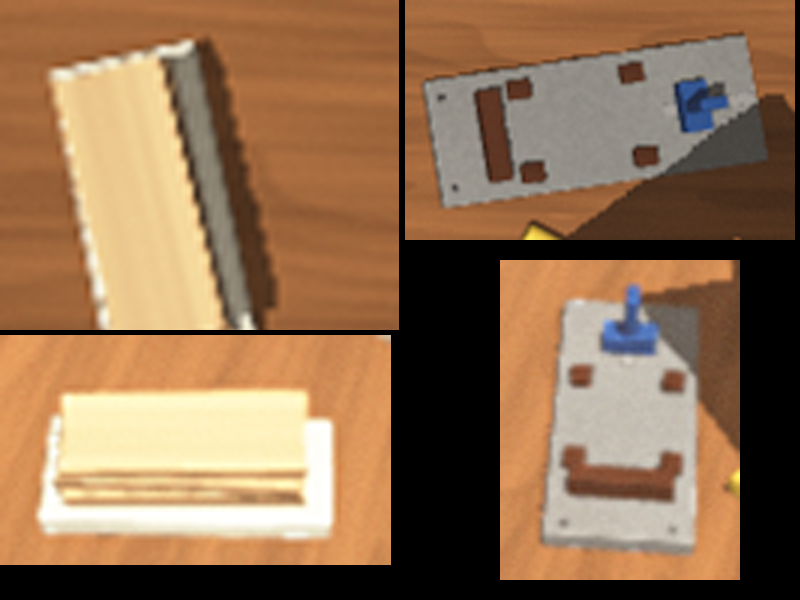

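The crops show a pale birch top panel on a white base. The board's dark stop is at its left end, at top-view pixel (370,230), and the blue jaw is at the right end (438,218). Next I'll measure both.

```bash
cat > m.py <<'E'
from h import *
def rect(s,mask,z):
    c=max(cv2.findContours(mask,cv2.RETR_EXTERNAL,cv2.CHAIN_APPROX_NONE)[0],key=cv2.contourArea)
    P=ray(s,c[:,0,:],z)[:,:2]
    r=cv2.minAreaRect((P*1000).astype(np.float32))
    b=cv2.boxPoints(r); e=[b[1]-b[0],b[2]-b[1]]; L=max(e,key=np.linalg.norm)
    return np.round(r[0],1),np.round(r[1],1),round(np.degrees(np.arctan2(L[1],L[0]))%180,2),len(c)
def box(mask,x0,x1,y0,y1):
    m=np.zeros_like(mask);m[y0:y1,x0:x1]=mask[y0:y1,x0:x1];return m
E
python3 - <<'E'
from m import *
t=load('top0');s=load('side0')
for n,i,bb in(('top',t,(190,260,165,240)),('side',s,(215,300,240,280))):
    h=cv2.cvtColor(i['pixels'],cv2.COLOR_RGB2HSV); 
    print(n,[list(map(int,h[p])) for p in (((202,217),(185,212),(220,222)) if n=='top' else ((260,255),(268,255),(271,255),(274,255)))])
    for v in(150,190,215):
        m=box(cv2.inRange(h,(10,50,v),(30,140,255)),*bb); print(v,rect(i,m,.063))
    if n=='top':
        g=box(cv2.inRange(h,(0,0,40),(179,60,255)),340,470,185,265)
        g=cv2.morphologyEx(g,cv2.MORPH_CLOSE,np.ones((9,9)));print('board',rect(i,g,.018))
        cv2.imwrite('pics/g.png',g)
    else:
        g=box(cv2.inRange(h,(0,0,40),(179,60,255)),285,345,110,190)
        g=cv2.morphologyEx(g,cv2.MORPH_CLOSE,np.ones((9,9)));print('board',rect(i,g,.018))
    bl=cv2.inRange(h,(105,120,60),(125,255,255)); bl=box(bl,*((420,460,200,235) if n=='top' else (300,335,112,140)))
    for z in(.041,.086):print('jaw',z,rect(i,bl,z))
    # stop and guide blocks
    br=cv2.inRange(h,(0,90,20),(12,255,130)); br=box(br,*((350,430,200,250) if n=='top' else (290,340,130,180)))
    k,l,st,ce=cv2.connectedComponentsWithStats(br)
    for j in range(1,k):
        if st[j,4]>15: print(st[j],ce[j],ray(i,ce[j],.03 if st[j,4]<100 else .04))
E
```

```text
top [[19, 97, 240], [19, 97, 240], [19, 100, 237]]
150 (array([552.3, 405.7]), array([185.3,  71.3]), np.float32(16.25), 164)
190 (array([559.5, 405.6]), array([168.1,  67.2]), np.float32(14.32), 142)
215 (array([561.2, 405.5]), array([165.3,  64. ]), np.float32(14.74), 137)
board (array([ 499.2, -213. ]), array([140.8, 360.6]), np.float32(99.71), 293)
jaw 0.041 (array([ 516.5, -319.6]), array([51.8, 51.7]), np.float32(1.43), 56)
jaw 0.086 (array([ 513.2, -301.2]), array([50. , 49.9]), np.float32(1.43), 56)
[386 203  18   3  20] [394.7  203.85] [[ 0.56667116 -0.18244014  0.03      ]]
[411 206   9   7  47] [414.9787234  208.87234043] [[ 0.55181734 -0.24876022  0.03      ]]
[374 211   8   7  48] [377.4375     214.35416667] [[ 0.53077625 -0.12606178  0.03      ]]
[363 215  13  31 250] [369.196 229.596] [[ 0.47990442 -0.09708893  0.04      ]]
[416 234   9   7  47] [419.78723404 236.57446809] [[ 0.4617556  -0.26400685  0.03      ]]
[378 239   9   7  49] [382.12244898 242.10204082] [[ 0.44080143 -0.14160394  0.03      ]]
[416 243  14   7  59] [423.22033898 246.66101695] [[ 0.42935985 -0.27497281  0.03      ]]
side [[24, 65, 254], [29, 50, 255], [18, 102, 240], [18, 103, 233]]
150 (array([553.8, 422.1]), array([189.3, 102.5]), np.float32(15.04), 249)
190 (array([553.8, 422.1]), array([189.3, 102.5]), np.float32(15.04), 268)
215 (array([552.8, 420.9]), array([186.3, 102.1]), np.float32(14.35), 246)
board (array([ 501.8, -219.8]), array([137.7, 405.8]), np.float32(99.73), 193)
jaw 0.041 (array([ 516.4, -301.7]), array([48.4, 40.3]), np.float32(11.32), 37)
jaw 0.086 (array([ 507. , -242.9]), array([46.5, 38.7]), np.float32(11.32), 37)
[334 130   6  19  66] [336.98484848 138.59090909] [[ 0.42892483 -0.27486495  0.03      ]]
[302 164  26   6 101] [314.31683168 166.83168317] [[ 0.47911795 -0.07566036  0.04      ]]
```

```bash
cat > go.py <<'E'
import sys
from h import *
from scipy.spatial.transform import Rotation as Ro
def go(p,yaw):
    o=sensors.get_obs(); R=Ro.from_euler('xyz',o['orientation'],degrees=True)
    d=R.inv().apply(np.array(p)-o['tool_pos'])/.15
    r=(R.inv()*Ro.from_euler('xyz',[180,0,yaw],degrees=True)).as_rotvec(degrees=True)/60
    print(round(o['clock'],2),np.round(o['tool_pos'],4),np.round(o['orientation'],2),'op',round(o['opening'],4),'F',np.round(o['force'],1),'q1,6',np.round(o['joint_pos'][[0,5]],1)); print('delta',np.round(d,3),np.round(r,3))
if __name__=='__main__':
    a=list(map(float,sys.argv[1:])); go(a[:3],a[3])
E
python3 - <<'E'
from m import *
t=load('top0');h=cv2.cvtColor(t['pixels'],cv2.COLOR_RGB2HSV)
for lo in (80,88):
  m=box(cv2.inRange(h,(14,lo,218),(24,125,255)),190,260,165,240)
  print(rect(t,m,.063))
  for z in(.063,):
    c=max(cv2.findContours(m,cv2.RETR_EXTERNAL,cv2.CHAIN_APPROX_NONE)[0],key=cv2.contourArea)
    P=ray(t,c[:,0,:],z)[:,:2]*1000; 
    mu=cv2.moments(m,True); ce=ray(t,[mu['m10']/mu['m00'],mu['m01']/mu['m00']],z)[0,:2]*1000
    a=np.radians(14.6); u=(P-ce)@[np.cos(a),np.sin(a)]; w=(P-ce)@[-np.sin(a),np.cos(a)]
    for sg in(1,-1):
        q=P[(sg*w>22)&(abs(u)<65)].astype(np.float32); l=cv2.fitLine(q,cv2.DIST_HUBER,0,.01,.01).ravel()
        print('edge',sg,np.degrees(np.arctan2(l[1],l[0])),((l[2:]-ce)@[-np.sin(a),np.cos(a)]))
    print('cent',ce,u.min(),u.max())
E
python3 go.py .42 -.42 .2 104.7; python3 go.py .3 -.52 .2 104.7
```

```text
(array([558.6, 404.5]), array([159.4,  61.7]), np.float32(16.0), 132)
edge 1 15.959455 28.053599864807865
edge -1 15.597296 -28.68375781913576
cent [559.09950818 403.70904981] -79.36005996298371 79.48426864739402
(array([558.7, 404.2]), array([159.3,  61.3]), np.float32(15.86), 132)
edge 1 15.831943 27.751037264936844
edge -1 15.708815 -28.50286519534612
cent [558.76713267 403.51837093] -78.99035282862715 79.10952214723477
0.1 [ 0.1914 -0.6468  0.2257] [-1.7999e+02 -9.0000e-02  1.0648e+02] op 0.0877 F [-0.4  0.5  0.1] q1,6 [-57.  -16.5]
delta [1.018 1.89  0.173] [-0.    -0.001  0.03 ]
0.1 [ 0.1914 -0.6468  0.2257] [-1.7999e+02 -9.0000e-02  1.0648e+02] op 0.0877 F [-0.4  0.5  0.1] q1,6 [-57.  -16.5]
delta [0.605 0.934 0.172] [-0.    -0.001  0.03 ]
```

Request:
drive_tool([
  [0.2, 0.25, 0.05, 0, 0, 0],
  [0.4, 0.55, 0.1, 0, 0, 0],
  [0.6, 0.85, 0.15, 0, 0, 0],
  [0.65, 1, 0.15, 0, 0, 0],
  [0.65, 1, 0.15, 0, 0, 0],
], fingers=1)

```text
clock: 0.6
tool_pos: [0.31, -0.5082, 0.2031]
orientation: [180.0, -0.1, 106.7]
force: [0.5, -0.7, 0.0]
opening: 0.0875
```

Request:
drive_tool([
  [0.2, 0.25, 0, 0, 0, 0],
  [0.4, 0.5, 0, 0, 0, 0],
  [0.6, 0.75, 0, 0, 0, 0],
  [0.8, 1, 0, 0, 0, 0],
  [0.8, 1, 0, 0, 0, 0],
])

```text
clock: 1.1
tool_pos: [0.4217, -0.3468, 0.2034]
orientation: [179.9, -0.1, 106.9]
force: [0.6, 0.1, 0.2]
opening: 0.0872
```

Request:
drive_tool([
  [0.25, 0.2, 0, 0, 0, 0],
  [0.5, 0.4, 0, 0, 0, 0],
  [0.75, 0.5, 0, 0, 0, 0],
  [1, 0.6, 0, 0, 0, 0],
  [1, 0.6, 0, 0, 0, 0],
])

```text
clock: 1.6
tool_pos: [0.4642, -0.1743, 0.204]
orientation: [179.9, -0.1, 107.1]
force: [0.8, -0.1, 0.1]
opening: 0.0876
```

Request:
drive_tool([
  [0.25, 0.1, 0, 0, 0, 0],
  [0.5, 0.2, 0, 0, 0, 0],
  [0.75, 0.3, 0, 0, 0, 0],
  [1, 0.4, 0, 0, 0, 0],
  [1, 0.4, 0, 0, 0, 0],
])

```text
clock: 2.1
tool_pos: [0.478, -0.0108, 0.2045]
orientation: [179.9, -0.2, 107.3]
force: [-0.2, -0.3, -0.2]
opening: 0.088
```

Request:
drive_tool([
  [0.25, 0.1, 0, 0, 0, 0],
  [0.5, 0.2, 0, 0, 0, 0],
  [0.75, 0.3, 0, 0, 0, 0],
  [1, 0.4, 0, 0, 0, 0],
  [1, 0.4, 0, 0, 0, 0],
])

```text
clock: 2.6
tool_pos: [0.4917, 0.1527, 0.2048]
orientation: [179.9, -0.1, 107.4]
force: [0.2, -1.8, 0.2]
opening: 0.0878
```

```bash
python3 go.py .559 .404 .17 105.8
```

```text
2.6 [0.4917 0.1527 0.2048] [ 1.7987e+02 -1.5000e-01  1.0744e+02] op 0.0878 F [ 0.2 -1.8  0.2] q1,6 [  39.1 -111.6]
delta [1.463 0.929 0.238] [ 0.002 -0.002  0.027]
```

Request:
drive_tool([
  [0.25, 0.15, 0, 0, 0, 0],
  [0.5, 0.3, 0, 0, 0, 0],
  [0.75, 0.5, 0, 0, 0, 0.01],
  [1, 0.6, 0.0, 0, 0, 0.02],
  [1, 0.6, 0.0, 0, 0, 0.03],
])

```text
clock: 3.1
tool_pos: [0.534, 0.3252, 0.2039]
orientation: [179.9, -0.1, 105.7]
force: [-0.4, -0.7, -0.9]
opening: 0.0877
```

```bash
python3 go.py .559 .404 .12 105.8
```

```text
3.1 [0.534  0.3252 0.2039] [ 1.7993e+02 -1.1000e-01  1.0569e+02] op 0.0877 F [-0.4 -0.7 -0.9] q1,6 [  49.2 -123.5]
delta [0.459 0.302 0.56 ] [ 0.001 -0.002 -0.002]
```

Request:
drive_tool([
  [0.23, 0.15, 0.1, 0, 0, 0],
  [0.46, 0.3, 0.3, 0, 0, 0],
  [0.46, 0.3, 0.5, 0, 0, 0],
  [0.46, 0.3, 0.56, 0, 0, 0],
  [0.46, 0.3, 0.56, 0, 0, 0],
  [0.46, 0.3, 0.56, 0, 0, 0],
])

```text
clock: 3.7
tool_pos: [0.5597, 0.403, 0.1216]
orientation: [179.8, -0.1, 105.6]
force: [0.2, 0.3, 0.2]
opening: 0.0874
```

```bash
python3 - <<'E'
from h import *
t=snap('top','top1');s=snap('side','side1')
C=np.hstack([cv2.resize(t['pixels'][150:260,170:270],None,fx=4,fy=4),cv2.resize(s['pixels'][180:290,200:300],None,fx=4,fy=4)])
cv2.imwrite('pics/crop1.png',C[:,:,::-1])
E
python3 go.py .559 .404 .0515 105.8
```

```text
3.8 [0.5598 0.4038 0.1225] [179.76  -0.19 105.66] op 0.0874 F [-0.9 -0.1  0.2] q1,6 [  51.9 -126.3]
delta [ 0.001 -0.007  0.474] [ 0.004 -0.003 -0.002]
```

View pics/crop1.png

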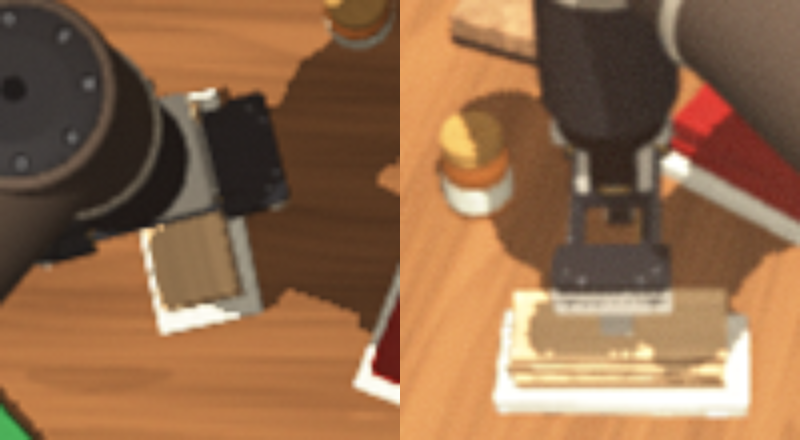

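The gripper straddles the stack at top-view crop (200,170), with the jaws across the panel's width. Going down now.

Request:
drive_tool([
  [0, 0, 0.15, 0, 0, 0],
  [0, 0, 0.3, 0, 0, 0],
  [0, 0, 0.42, 0, 0, 0],
  [0, 0, 0.46, 0, 0, 0],
  [0, 0, 0.47, 0, 0, 0],
  [0, 0, 0.47, 0, 0, 0],
  [0, 0, 0.47, 0, 0, 0],
])

```text
clock: 4.5
tool_pos: [0.5606, 0.4047, 0.0536]
orientation: [179.6, -0.3, 105.7]
force: [-0.5, -0.2, 0.5]
opening: 0.088
```

```bash
python3 go.py .559 .404 .0515 105.8
```

```text
4.5 [0.5606 0.4047 0.0536] [179.65  -0.26 105.68] op 0.088 F [-0.5 -0.2  0.5] q1,6 [  51.9 -126.3]
delta [-0.002 -0.012  0.014] [ 0.006 -0.004 -0.002]
```

Request:
drive_tool([
  [0, -0.01, 0.012, 0.006, -0.004, 0],
  [0, -0.01, 0.012, 0.006, -0.004, 0],
  [0, -0.01, 0.012, 0.006, -0.004, 0],
])

```text
clock: 4.8
tool_pos: [0.5592, 0.4045, 0.052]
orientation: [180.0, -0.0, 105.7]
force: [0.3, 0.1, -0.6]
opening: 0.0874
```

Request:
drive_tool([
  [0, 0, 0, 0, 0, 0],
  [0, 0, 0, 0, 0, 0],
  [0, 0, 0, 0, 0, 0],
  [0, 0, 0, 0, 0, 0],
  [0, 0, 0, 0, 0, 0],
  [0, 0, 0, 0, 0, 0],
  [0, 0, 0, 0, 0, 0],
  [0, 0, 0, 0, 0, 0],
], fingers=-1)

```text
clock: 5.6
tool_pos: [0.5592, 0.4045, 0.052]
orientation: [180.0, -0.0, 105.7]
force: [-0.2, 0.5, -0.2]
opening: 0.0618
```

Gripped at 61.8 mm, which is the panel's width. I'll lift it slowly.

Request:
drive_tool([
  [0, 0, -0.05, 0, 0, 0],
  [0, 0, -0.1, 0, 0, 0],
  [0, 0, -0.2, 0, 0, 0],
  [0, 0, -0.35, 0, 0, 0],
  [0, 0, -0.5, 0, 0, 0],
  [0, 0, -0.65, 0, 0, 0],
  [0, 0, -0.65, 0, 0, 0],
  [0, 0, -0.65, 0, 0, 0],
])

```text
clock: 6.4
tool_pos: [0.5594, 0.4048, 0.151]
orientation: [179.9, -0.1, 105.7]
force: [0.3, 0.7, -1.7]
opening: 0.0618
```

```bash
python3 - <<'E'
from h import *
t=snap('top','top2');s=snap('side','side2')
C=np.hstack([cv2.resize(t['pixels'][150:260,170:270],None,fx=4,fy=4),cv2.resize(s['pixels'][180:290,200:300],None,fx=4,fy=4)])
cv2.imwrite('pics/crop2.png',C[:,:,::-1])
E
python3 go.py .5 .1 .15 120
```

```text
6.5 [0.5588 0.4041 0.1492] [-1.7996e+02 -2.0000e-02  1.0567e+02] op 0.0612 F [ 0.9 -0.8 -1.4] q1,6 [  52.  -126.3]
delta [-1.846 -0.925 -0.006] [-0.001 -0.    -0.239]
```

View pics/crop2.png

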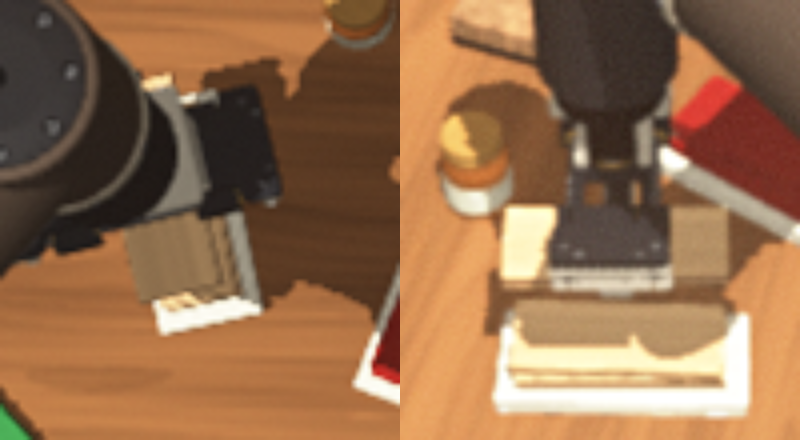

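Only the top panel came up. It is level, with the two lower panels still on the white base at side crop (620,350). Carrying it over.

Request:
drive_tool([
  [-0.2, -0.1, 0, 0, 0, 0],
  [-0.4, -0.2, 0, 0, 0, -0.1],
  [-0.6, -0.3, 0, 0, 0, -0.2],
  [-0.8, -0.4, 0, 0, 0, -0.3],
  [-1, -0.5, 0, 0, 0, -0.4],
  [-1, -0.5, 0, 0, 0, -0.4],
])

```text
clock: 7.1
tool_pos: [0.5253, 0.2356, 0.1484]
orientation: [-179.8, -0.0, 129.7]
force: [0.7, 1.0, -0.5]
opening: 0.0616
```

```bash
python3 go.py .48 .1 .15 155
```

```text
7.1 [0.5253 0.2356 0.1484] [-1.7980e+02 -5.0000e-02  1.2974e+02] op 0.0616 F [ 0.7  1.  -0.5] q1,6 [ 43.6 -93.8]
delta [-0.502 -0.81  -0.008] [-0.003 -0.002 -0.421]
```

Request:
drive_tool([
  [-0.1, -0.2, 0, 0, 0, -0.1],
  [-0.2, -0.4, 0, 0, 0, -0.2],
  [-0.3, -0.6, 0, 0, 0, -0.3],
  [-0.4, -0.75, 0, 0, 0, -0.4],
  [-0.5, -0.85, 0, 0, 0, -0.45],
  [-0.5, -0.85, 0, 0, 0, -0.45],
])

```text
clock: 7.7
tool_pos: [0.4742, 0.0945, 0.1484]
orientation: [-179.8, -0.2, 156.7]
force: [0.6, 0.5, -0.1]
opening: 0.0619
```

```bash
python3 go.py .49 -.05 .15 189.7
```

```text
7.7 [0.4742 0.0945 0.1484] [-179.78   -0.19  156.7 ] op 0.0619 F [ 0.6  0.5 -0.1] q1,6 [ 34.6 -57.9]
delta [-0.478 -0.843 -0.009] [-0.003 -0.004 -0.55 ]
```

Request:
drive_tool([
  [-0.1, -0.2, 0, 0, 0, -0.1],
  [-0.2, -0.4, 0, 0, 0, -0.2],
  [-0.3, -0.6, 0, 0, 0, -0.3],
  [-0.4, -0.75, 0, 0, 0, -0.4],
  [-0.48, -0.85, 0, 0, 0, -0.5],
  [-0.48, -0.85, 0, 0, 0, -0.55],
  [-0.48, -0.85, 0, 0, 0, -0.55],
])

```text
clock: 8.4
tool_pos: [0.49, -0.0513, 0.148]
orientation: [-179.9, -0.3, -170.4]
force: [0.2, 0.9, -1.1]
opening: 0.0617
```

```bash
python3 go.py .4963 -.1955 .12 189.7
```

```text
8.4 [ 0.49   -0.0513  0.148 ] [-179.91   -0.35 -170.39] op 0.0617 F [ 0.2  0.9 -1.1] q1,6 [17.  -7.4]
delta [ 0.118 -0.955  0.189] [-0.001 -0.006 -0.001]
```

Request:
drive_tool([
  [0.03, -0.25, 0, 0, 0, 0],
  [0.06, -0.5, 0, 0, 0, 0],
  [0.09, -0.75, 0.05, 0, -0.003, 0],
  [0.12, -0.95, 0.1, 0, -0.006, 0],
  [0.12, -0.95, 0.19, 0, -0.006, 0],
  [0.12, -0.95, 0.19, 0, -0.006, 0],
  [0.12, -0.95, 0.19, 0, -0.006, 0],
])

```text
clock: 9.1
tool_pos: [0.496, -0.1943, 0.1197]
orientation: [-179.9, -0.0, -170.4]
force: [-0.5, 0.4, -0.3]
opening: 0.0619
```

```bash
python3 - <<'E'
from h import *
t=snap('top','top3');s=snap('side','side3')
C=np.hstack([cv2.resize(t['pixels'][185:285,340:470],None,fx=3,fy=3,interpolation=cv2.INTER_CUBIC),cv2.resize(s['pixels'][100:200,260:360],None,fx=4,fy=4,interpolation=cv2.INTER_CUBIC)[:300]])
cv2.imwrite('pics/crop3.png',C[:,:,::-1])
E
python3 go.py .4963 -.1955 .06 189.7
```

```text
9.2 [ 0.4965 -0.1941  0.1205] [-1.7989e+02  5.0000e-02 -1.7035e+02] op 0.0619 F [ 0.4  0.7 -0.5] q1,6 [-0.2  9.8]
delta [ 0.004 -0.008  0.403] [-0.002  0.001 -0.001]
```

View pics/crop3.png

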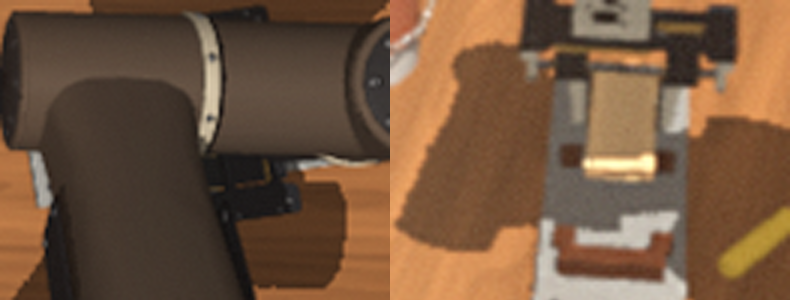

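```bash
python3 - <<'E'
from h import *
s=load('side3'); a=np.radians(99.65); y=np.array([np.cos(a),np.sin(a)]); x=np.array([y[1],-y[0]])
c=np.array([.4965,-.1941])
P=[np.r_[c+80*.001*y+k*.031*x,z] for z in(.1165,.1315) for k in(-1,1)]
print(proj(s,P))
C=np.array([.4992,-.213])
print('stop foot corners',proj(s,[np.r_[C+.105*y+k*.05*x,.04] for k in(-1,1)]))
v=s['pixels'].copy(); v=cv2.resize(v[100:200,260:360],None,fx=6,fy=6,interpolation=cv2.INTER_CUBIC)
for p in proj(s,P+[np.r_[C+.105*y+k*.05*x,.04] for k in(-1,1)]+[np.r_[C+(.0175+sy*.0625)*y+k*.046*x,.03] for k in(-1,1) for sy in(-1,1)]): cv2.circle(v,(int((p[0]-260+.5)*6),int((p[1]-100+.5)*6)),4,(0,255,0),1)
cv2.imwrite('pics/crop3b.png',v[:,:,::-1])
E
```

```text
[[325.2916662  144.39127404]
 [308.22569753 143.31353567]
 [325.60578886 141.13327978]
 [308.42834032 140.05484678]]
stop foot corners [[328.92853174 161.75085101]
 [302.22233825 160.0127824 ]]
```

View pics/crop3b.png

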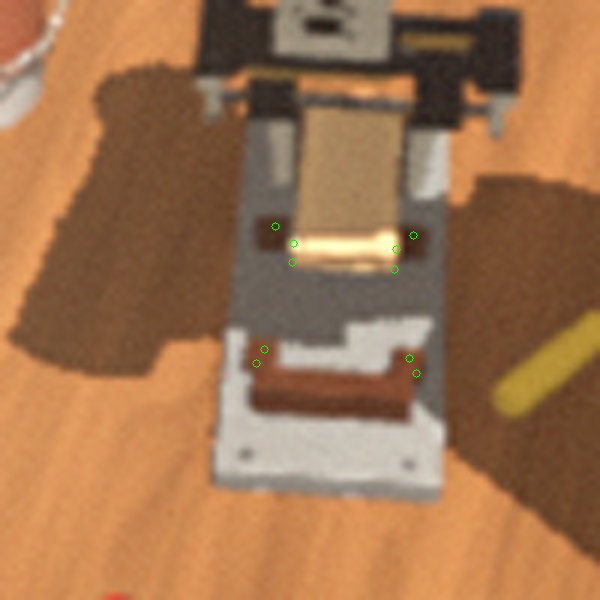

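```bash
python3 - <<'E'
from m import *
a=np.radians(99.65); y=np.array([np.cos(a),np.sin(a)]); x=np.array([y[1],-y[0]]); C=np.array([.4992,-.213])
def loc(p): d=p[:,:2]-C; return np.c_[d@x,d@y]*1000
for n in('side0','top0'):
    s=load(n); I=s['pixels'].astype(int)
    h=cv2.cvtColor(s['pixels'],cv2.COLOR_RGB2HSV)
    # scan bed edges along board x for several y at z=.018, and inner guide edges
    for yy in(.13,.15,.165,-.01,.03,-.03,.12):
        xs=np.arange(-.1,.1,.0005); P=np.array([np.r_[C+yy*y+q*x,.018] for q in xs]); uv=proj(s,P).astype(np.float32)
        S=cv2.remap(h[:,:,1],uv[None,:,0],uv[None,:,1],cv2.INTER_LINEAR)[0].astype(float)
        g=S<75; i=np.where(g)[0]; print(n,'bed y',yy,'x edges',xs[i[0]]*1000,xs[i[-1]]*1000)
    # stop top: top face z=.040 ; scan x along y=+.1125?
    for zz,yy,nm in((.04,.108,'stop'),(.04,.112,'stop'),(.03,.08,'guideS'),(.03,-.045,'guideJ'),(.03,-.048,'guideJ')):
        xs=np.arange(-.068,.068,.0005); P=np.array([np.r_[C+yy*y+q*x,zz] for q in xs]); uv=proj(s,P).astype(np.float32)
        S=cv2.remap(h[:,:,1],uv[None,:,0],uv[None,:,1],cv2.INTER_LINEAR)[0].astype(float)
        g=(S>75).astype(int); e=np.where(np.diff(g))[0]; print(nm,yy,xs[e]*1000)
E
```

```text
side0 bed y 0.13 x edges -68.99999999999997 71.00000000000014
side0 bed y 0.15 x edges -67.99999999999997 71.00000000000014
side0 bed y 0.165 x edges -67.99999999999997 71.50000000000014
side0 bed y -0.01 x edges -66.99999999999997 72.50000000000014
side0 bed y 0.03 x edges -67.49999999999997 71.00000000000014
side0 bed y -0.03 x edges -68.49999999999997 71.00000000000014
side0 bed y 0.12 x edges -68.99999999999997 71.50000000000014
stop 0.108 [-67.  -53.5  57.5]
stop 0.112 [-67. -52.  56.]
guideS 0.08 [-67.5 -55.  -34.5  37.   57.5]
guideJ -0.045 [-67.5 -55.  -34.5  37.   58.5]
guideJ -0.048 [-67.  -54.  -34.5  37.   58. ]
top0 bed y 0.13 x edges -69.49999999999997 69.50000000000014
top0 bed y 0.15 x edges -68.99999999999997 69.00000000000014
top0 bed y 0.165 x edges -69.49999999999997 70.50000000000014
top0 bed y -0.01 x edges -68.99999999999997 69.00000000000014
top0 bed y 0.03 x edges -69.49999999999997 69.50000000000014
top0 bed y -0.03 x edges -68.99999999999997 70.00000000000014
top0 bed y 0.12 x edges -69.49999999999997 70.00000000000014
stop 0.108 [-49.5  50.5]
stop 0.112 [-50.   50.5]
guideS 0.08 [-56.5 -34.5  34.5  56. ]
guideJ -0.045 [-56.  -35.5  35.5  56.5]
guideJ -0.048 [-56.5 -35.5  35.5  56.5]
```

Request:
drive_tool([
  [0, -0.01, 0.15, 0, 0, 0],
  [0, -0.01, 0.3, 0, 0, 0],
  [0, -0.01, 0.42, 0, 0, 0],
  [0, -0.01, 0.5, 0, 0, 0],
  [0, -0.01, 0.52, 0, 0, 0],
  [0, -0.01, 0.52, 0, 0, 0],
])

```text
clock: 9.8
tool_pos: [0.4972, -0.1955, 0.0427]
orientation: [-179.9, 0.0, -170.3]
force: [0.2, 0.9, -0.5]
opening: 0.0614
```

```bash
python3 - <<'E'
from h import *
s=snap('side','side4')
C=cv2.resize(s['pixels'][100:200,260:360],None,fx=6,fy=6,interpolation=cv2.INTER_CUBIC)
cv2.imwrite('pics/crop4.png',C[:,:,::-1])
E
python3 go.py .4971 -.1954 .0215 189.65
```

```text
9.85 [ 0.4975 -0.1956  0.0431] [-1.7987e+02  1.0000e-01 -1.7031e+02] op 0.0616 F [-0.5  0.2 -0.4] q1,6 [-0.4  9.9]
delta [0.003 0.002 0.144] [-0.002  0.002  0.001]
```

View pics/crop4.png

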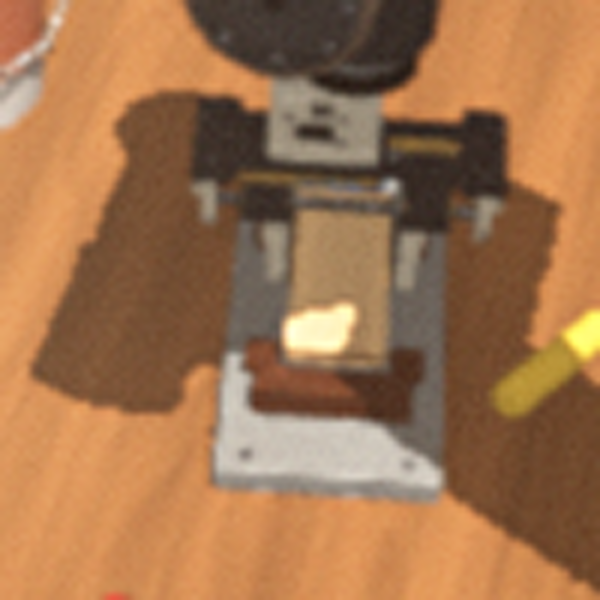

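The panel is centred between the guides at side crop (335,350), just above them. I'll lower it gently the rest of the way.

Request:
drive_tool([
  [0, 0, 0.03, 0, 0, 0],
  [0, 0, 0.06, 0, 0, 0],
  [0, 0, 0.09, 0, 0, 0],
  [0, 0, 0.115, 0, 0, 0],
  [0, 0, 0.13, 0, 0, 0],
  [0, 0, 0.135, 0, 0, 0],
  [0, 0, 0.135, 0, 0, 0],
])

```text
clock: 10.55
tool_pos: [0.4975, -0.1956, 0.0228]
orientation: [-179.9, 0.1, -170.3]
force: [-0.2, 0.4, -1.1]
opening: 0.0616
```

```bash
python3 go.py .4971 -.1954 .0215 189.65
```

```text
10.55 [ 0.4975 -0.1956  0.0228] [-1.7988e+02  9.0000e-02 -1.7032e+02] op 0.0616 F [-0.2  0.4 -1.1] q1,6 [-0.4  9.9]
delta [0.003 0.002 0.008] [-0.002  0.001  0.001]
```

Request:
drive_tool([
  [0, 0, 0.004, 0, 0, 0],
  [0, 0, 0.008, 0, 0, 0],
  [0, 0, 0.01, 0, 0, 0],
  [0, 0, 0.01, 0, 0, 0],
  [0, 0, 0.01, 0, 0, 0],
])

```text
clock: 11.05
tool_pos: [0.4977, -0.1957, 0.0219]
orientation: [-179.9, 0.1, -170.3]
force: [-1.9, 1.0, 6.4]
opening: 0.0613
```

Contact shows as 6.4 N upward, so the panel is on the bed and still held. Releasing and going up.

Request:
drive_tool([
  [0, 0, 0, 0, 0, 0],
  [0, 0, 0, 0, 0, 0],
  [0, 0, 0, 0, 0, 0],
  [0, 0, 0, 0, 0, 0],
  [0, 0, 0, 0, 0, 0],
], fingers=1)

```text
clock: 11.55
tool_pos: [0.4976, -0.1957, 0.0219]
orientation: [-179.9, 0.1, -170.3]
force: [-0.1, -0.5, -0.5]
opening: 0.0869
```

Request:
drive_tool([
  [0, 0, -0.1, 0, 0, 0],
  [0, 0, -0.3, 0, 0, 0],
  [0, 0, -0.6, 0, 0, 0],
  [0, 0, -0.9, 0, 0, 0],
  [0, 0, -1, 0, 0, 0],
  [0, 0, -1, 0, 0, 0],
], fingers=1)

```text
clock: 12.15
tool_pos: [0.4991, -0.1956, 0.1751]
orientation: [-179.8, 0.4, -170.3]
force: [-0.2, 0.2, 0.3]
opening: 0.0875
```

```bash
python3 - <<'E'
from h import *
t=snap('top','top5');s=snap('side','side5')
C=np.hstack([cv2.resize(t['pixels'][185:285,340:470],None,fx=3,fy=3,interpolation=cv2.INTER_CUBIC),cv2.resize(s['pixels'][100:200,260:360],None,fx=4,fy=4,interpolation=cv2.INTER_CUBIC)[:300]])
cv2.imwrite('pics/crop5.png',C[:,:,::-1])
E
python3 go.py .51 -.35 .17 189.65
```

```text
12.25 [ 0.4971 -0.1952  0.1717] [-1.7988e+02  1.2000e-01 -1.7032e+02] op 0.0876 F [-0.7  0.1 -0.8] q1,6 [-0.3  9.9]
delta [ 0.089 -1.032  0.013] [-0.002  0.002  0.001]
```

View pics/crop5.png

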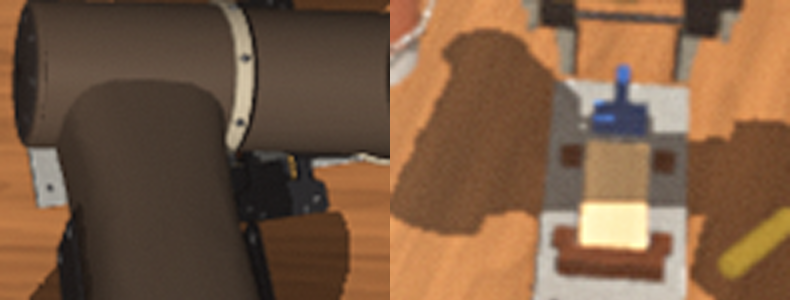

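Side crop (615,200): the panel lies flat between the guides, close to the stop, with the jaw behind it at (620,115). Next I'll locate the jaw fin.

```bash
python3 - <<'E'
from m import *
a=np.radians(99.65); y=np.array([np.cos(a),np.sin(a)]); x=np.array([y[1],-y[0]]); C=np.array([.5000,-.213])
def loc(p): d=p[:,:2]-C; return np.round(np.c_[d@x,d@y]*1000,1)
for n,bb in(('side0',(300,335,112,145)),('side5',(300,335,105,145)),('top0',(420,460,200,235))):
    s=load(n);h=cv2.cvtColor(s['pixels'],cv2.COLOR_RGB2HSV)
    b=box(cv2.inRange(h,(105,120,40),(125,255,255)),*bb); v,u=np.where(b)
    print(n,u.min(),u.max(),v.min(),v.max())
    if n[0]=='s':
        print('low edge ->jaw face z.018',loc(ray(s,[[u[v==v.max()].mean(),v.max()+.5]],.018)))
        for r in range(v.min(),v.min()+8): print(r,u[v==r].min(),u[v==r].max())
        um=u[v<v.min()+4].mean(); print('fin top back edge z.086',loc(ray(s,[[um,v.min()-.5]],.086)))
# predicted fin corners for j values
for j in(0,.01,.02):
    print(j,[np.round(proj(load(n),[np.r_[C+(-.12+j)*y,.086],np.r_[C+(-.105+j)*y,.018],np.r_[C+(-.105+j)*y,.041]]),1).tolist() for n in('side0','top0')])
t=load('top0');v=cv2.resize(t['pixels'][195:240,415:465],None,fx=12,fy=12,interpolation=cv2.INTER_NEAREST);cv2.imwrite('pics/jaw.png',v[:,:,::-1])
E
```

```text
side0 311 323 117 132
low edge ->jaw face z.018 [[-13.1 -97.3]]
117 318 318
118 317 318
119 317 319
120 317 319
121 317 318
122 318 318
123 317 317
124 317 317
fin top back edge z.086 [[   1.3 -110.9]]
side5 311 318 117 129
low edge ->jaw face z.018 [[  17.2 -114.2]]
117 318 318
118 317 318
119 317 318
120 318 318Traceback (most recent call last):
  File "<stdin>", line 10, in <module>
    return umr_minimum(a, axis, None, out, keepdims, initial, where)
ValueError: zero-size array to reduction operation minimum which has no identity
```

```bash
python3 - <<'E'
from m import *
a=np.radians(99.65); y=np.array([np.cos(a),np.sin(a)]); x=np.array([y[1],-y[0]])
out=[]
for n,(u0,v0),cx in(('side0',(297,110),.5004),('top0',(418,203),.4992)):
    C=np.array([cx,-.213]); s=load(n); w=30 if n[0]=='s' else 40
    v=cv2.resize(s['pixels'][v0:v0+30,u0:u0+w],None,fx=11,fy=11,interpolation=cv2.INTER_CUBIC)
    for j,col in((.004,(255,0,0)),(.010,(0,255,0)),(.016,(255,255,0))):
        for pts in([np.r_[C+(-.12+j+sy*.015)*y+sx*.007*x,.086] for sx,sy in((-1,-1),(-1,1),(1,1),(1,-1))],[np.r_[C+(-.105+j)*y+sx*.0275*x,z] for sx,z in((-1,.018),(-1,.041),(1,.041),(1,.018))]):
            q=((proj(s,pts)+.5-[u0,v0])*11).astype(int); cv2.polylines(v,[q],True,col,1)
    out.append(v)
cv2.imwrite('pics/jaw.png',np.hstack(out)[:,:,::-1])
E
```

```text
(no output)
```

View pics/jaw.png

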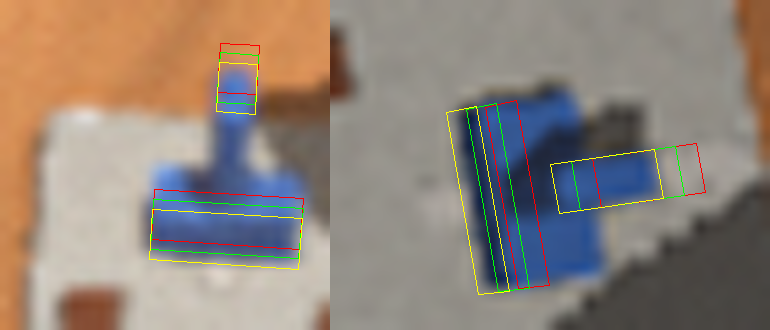

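The jaw sits at about 0.010–0.015, with its fin centred near board y −105 mm. I'll go above it with the same yaw and pinch it across board x.

```bash
python3 go.py .5178 -.3175 .12 189.65
```

```text
12.25 [ 0.4971 -0.1952  0.1717] [-1.7988e+02  1.2000e-01 -1.7032e+02] op 0.0876 F [-0.7  0.1 -0.8] q1,6 [-0.3  9.9]
delta [ 0.002 -0.826  0.346] [-0.002  0.002  0.001]
```

Request:
drive_tool([
  [0, -0.25, 0, 0, 0, 0],
  [0, -0.5, 0.05, 0, 0, 0],
  [0, -0.75, 0.15, 0, 0, 0],
  [0, -0.82, 0.25, 0, 0, 0],
  [0, -0.82, 0.34, 0, 0, 0],
  [0, -0.82, 0.34, 0, 0, 0],
])

```text
clock: 12.85
tool_pos: [0.5156, -0.3156, 0.1172]
orientation: [179.9, -0.2, -170.4]
force: [0.1, 1.2, -0.2]
opening: 0.0875
```

```bash
python3 go.py .5178 -.3175 .052 189.65
```

```text
12.85 [ 0.5156 -0.3156  0.1172] [ 179.94   -0.2  -170.38] op 0.0875 F [ 0.1  1.2 -0.2] q1,6 [-13.   22.6]
delta [-0.014 -0.016  0.435] [ 0.001 -0.003 -0.001]
```

Request:
drive_tool([
  [-0.01, -0.01, 0.15, 0, -0.003, 0],
  [-0.014, -0.016, 0.3, 0, -0.003, 0],
  [-0.014, -0.016, 0.4, 0, -0.003, 0],
  [-0.014, -0.016, 0.43, 0, -0.003, 0],
  [-0.014, -0.016, 0.43, 0, -0.003, 0],
  [-0.014, -0.016, 0.43, 0, -0.003, 0],
])

```text
clock: 13.45
tool_pos: [0.5185, -0.3173, 0.0538]
orientation: [180.0, 0.1, -170.3]
force: [-0.4, 0.9, -0.1]
opening: 0.0877
```

```bash
python3 - <<'E'
from h import *
s=snap('side','side6')
C=cv2.resize(s['pixels'][90:170,270:370],None,fx=7,fy=7,interpolation=cv2.INTER_CUBIC)
cv2.imwrite('pics/crop6.png',C[:,:,::-1])
E
python3 go.py .5178 -.3175 .052 189.65
```

```text
13.5 [ 0.5186 -0.3174  0.054 ] [ 1.7999e+02  8.0000e-02 -1.7034e+02] op 0.088 F [ 0.1 -0.2 -0.1] q1,6 [-13.1  22.8]
delta [0.006 0.001 0.013] [0.    0.001 0.   ]
```

View pics/crop6.png

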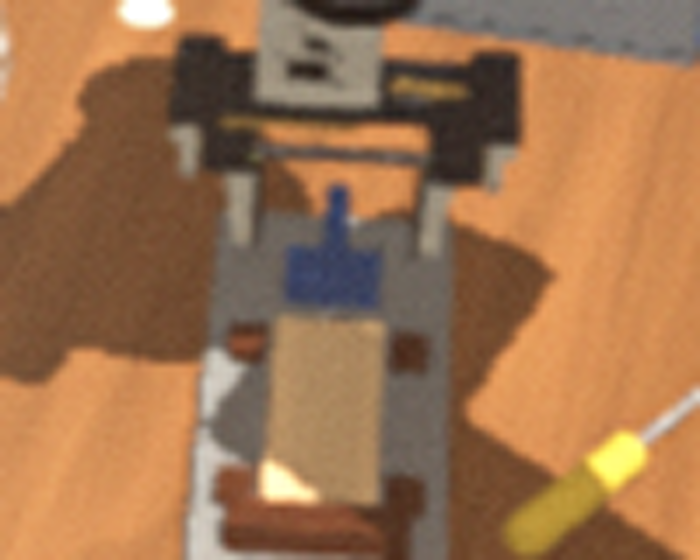

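The fin at crop (338,215) is midway between the fingers at (240,215) and (433,215). Closing.

Request:
drive_tool([
  [0.005, 0, 0.01, 0, 0, 0],
  [0.005, 0, 0.01, 0, 0, 0],
  [0.005, 0, 0.01, 0, 0, 0],
  [0.005, 0, 0.01, 0, 0, 0],
  [0.005, 0, 0.01, 0, 0, 0],
  [0.005, 0, 0.01, 0, 0, 0],
  [0.005, 0, 0.01, 0, 0, 0],
  [0.005, 0, 0.01, 0, 0, 0],
], fingers=-1)

```text
clock: 14.3
tool_pos: [0.5178, -0.3176, 0.0524]
orientation: [180.0, 0.1, -170.3]
force: [-0.2, -0.2, 0.3]
opening: 0.0294
```

Request:
drive_tool([
  [0, 0, 0, 0, 0, 0],
  [0, 0, 0, 0, 0, 0],
  [0, 0, 0, 0, 0, 0],
  [0, 0, 0, 0, 0, 0],
  [0, 0, 0, 0, 0, 0],
  [0, 0, 0, 0, 0, 0],
])

```text
clock: 14.9
tool_pos: [0.5183, -0.3175, 0.0524]
orientation: [180.0, 0.1, -170.3]
force: [3.1, 0.3, -2.1]
opening: 0.0141
```

Request:
drive_tool([
  [0, 0.03, 0, 0, 0, 0],
  [0, 0.06, 0, 0, 0, 0],
  [0, 0.09, 0, 0, 0, 0],
  [0, 0.12, 0, 0, 0, 0],
  [0, 0.15, 0, 0, 0, 0],
  [0, 0.17, 0, 0, 0, 0],
  [0, 0.17, 0, 0, 0, 0],
])

```text
clock: 15.6
tool_pos: [0.5138, -0.2916, 0.0524]
orientation: [180.0, 0.1, -170.3]
force: [2.2, 1.5, -2.3]
opening: 0.014
```

```bash
cat > jv.py <<'E'
import sys
from h import *
n=sys.argv[1]; s=snap('side',n)
C=cv2.resize(s['pixels'][100:180,280:350],None,fx=7,fy=7,interpolation=cv2.INTER_CUBIC)
cv2.imwrite(f'pics/{n}c.png',C[:,:,::-1])
o=sensors.get_obs(); print(o['clock'],o['tool_pos'],o['force'],o['opening'])
E
python3 jv.py side7
```

```text
15.65 [ 0.51380043 -0.29162262  0.05235325] [ 2.06909108  3.38510294 -0.99310596] 0.013978504224558522
```

View pics/side7c.png

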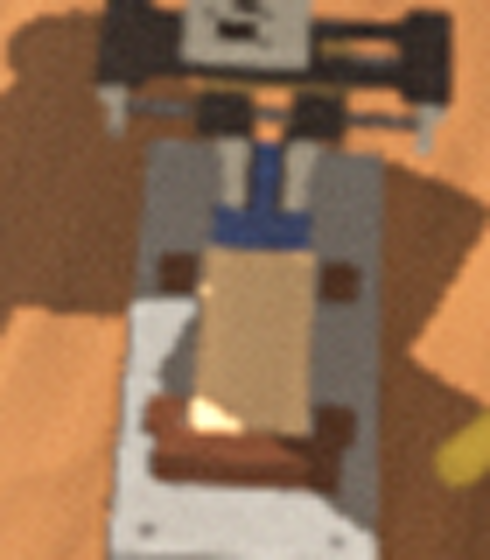

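The jaw has followed and is now at or near the panel's rear edge. Continuing in small steps and watching the force.

Request:
drive_tool([
  [0, 0.01, 0, 0, 0, 0],
  [0, 0.02, 0, 0, 0, 0],
  [0, 0.03, 0, 0, 0, 0],
  [0, 0.04, 0, 0, 0, 0],
  [0, 0.045, 0, 0, 0, 0],
])

```text
clock: 16.15
tool_pos: [0.5127, -0.285, 0.0524]
orientation: [180.0, 0.1, -170.3]
force: [2.7, -3.1, -4.5]
opening: 0.0138
```

Request:
drive_tool([
  [0, 0.01, 0, 0, 0, 0],
  [0, 0.015, 0, 0, 0, 0],
  [0, 0.02, 0, 0, 0, 0],
])

```text
clock: 16.45
tool_pos: [0.5125, -0.2838, 0.0525]
orientation: [-179.9, 0.1, -170.3]
force: [4.3, -19.0, -10.3]
opening: 0.0136
```

```bash
python3 jv.py side8
```

```text
16.5 [ 0.51259196 -0.28390852  0.05248188] [  3.85885007 -15.45924937  -8.06186923] 0.014008847795735014
```

View pics/side8c.png

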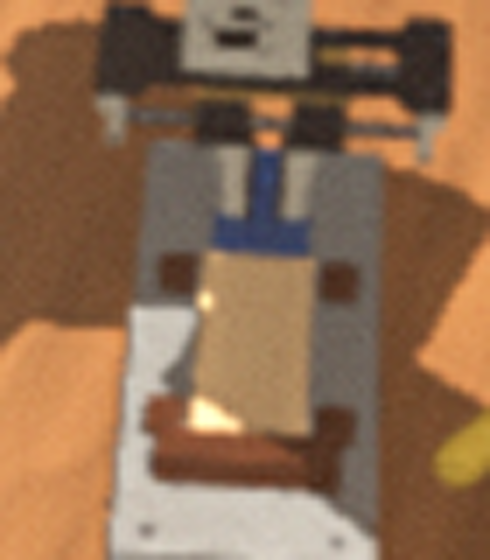

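Resistance climbed to 19 N, so something has seated. I'll check whether it is the end stop, by measuring the panel's rear edge, where it meets the jaw.

```bash
python3 - <<'E'
from m import *
a=np.radians(99.65); y=np.array([np.cos(a),np.sin(a)]); x=np.array([y[1],-y[0]]); 
def prof(n,z,xx,C,y0,y1,ch='b'):
    s=load(n); ys=np.arange(y0,y1,.0005)
    P=np.array([np.r_[C+q*y+xx*x,z] for q in ys]); uv=proj(s,P).astype(np.float32)
    v=cv2.remap(s['pixels'],uv[None,:,0],uv[None,:,1],cv2.INTER_LINEAR)[0].astype(float)
    return ys*1000,v
C=np.array([.5004,-.213])
for n in('side5','side6','side7','side8'):
    r=[]
    for xx in(-.018,-.012,-.006,.006,.012,.018):
        ys,v=prof(n,.033,xx,C,-.09,-.03); d=v[:,0]-v[:,2]  # red-blue: panel>0, jaw/bed <=0
        m=(d.min()+d[-20:].mean())/2; i=np.where(d<m)[0][-1]; r.append(round(ys[i],1))
    print(n,'panel rear edge y (-55 when home)',r)
# reference: same camera, stop top far edge and guide/bed features along y on the board
for n in('side0',):
    ys,v=prof(n,.018,.03,C,.1,.2); g=v.max(1)-v.min(1); 
    print('bed +y end (180):',[ys[np.where((lambda q:(q.max(1)-q.min(1))<60)(prof(n,.018,q,C,.13,.2)[1]))[0][-1]] for q in(-.04,0,.04)])
    print('stop top y105 edge:',)
    for xx in(-.03,0,.03):
        ys,v=prof(n,.04,xx,C,.085,.14); g=v.max(1)-v.min(1); e=np.where(np.diff((v[:,0]<130).astype(int)))[0]; print(ys[e])
    for xx in(-.046,.046):
        ys,v=prof(n,.03,xx,C,-.08,-.02); e=np.where(np.diff((v[:,2]<90).astype(int)))[0]; print('guide (-58..-32)',ys[e])
E
```

```text
side5 panel rear edge y (-55 when home) [np.float64(-65.5), np.float64(-64.0), np.float64(-64.0), np.float64(-65.5), np.float64(-67.0), np.float64(-67.0)]
side6 panel rear edge y (-55 when home) [np.float64(-66.0), np.float64(-64.5), np.float64(-64.5), np.float64(-64.5), np.float64(-64.5), np.float64(-65.0)]
side7 panel rear edge y (-55 when home) [np.float64(-60.5), np.float64(-59.5), np.float64(-59.5), np.float64(-58.0), np.float64(-59.0), np.float64(-59.5)]
side8 panel rear edge y (-55 when home) [np.float64(-54.0), np.float64(-54.0), np.float64(-54.0), np.float64(-55.5), np.float64(-55.5), np.float64(-55.5)]
bed +y end (180): [np.float64(166.00000000000006), np.float64(167.00000000000006), np.float64(167.00000000000006)]
stop top y105 edge:
[126.]
[129.5]
[126.]
guide (-58..-32) [-52. -22.]
guide (-58..-32) [-52. -21.]
```

```bash
python3 - <<'E'
from m import *
a=np.radians(99.65); y=np.array([np.cos(a),np.sin(a)]); x=np.array([y[1],-y[0]]); C=np.array([.5004,-.213])
s=load('side8');u0,v0,w,hh,k=288,112,55,65,9
o=[]
for draw in(0,1):
  v=cv2.resize(s['pixels'][v0:v0+hh,u0:u0+w],None,fx=7,fy=9,interpolation=cv2.INTER_CUBIC)
  def rc(cx,cy,lx,ly,z,col):
    q=proj(s,[np.r_[C+(cy+j*ly/2)*y+(cx+i*lx/2)*x,z] for i,j in((-1,-1),(-1,1),(1,1),(1,-1))])
    cv2.polylines(v,[((q+.5-[u0,v0])*[7,9]).astype(int)],True,col,1)
  if draw:
    for i in(-1,1):
      for j in(-1,1): rc(i*.046,.0175+j*.0625,.022,.026,.030,(0,255,0))
    rc(0,.0,.14,.36,.018,(255,255,255)); rc(0,.025,.062,.16,.033,(255,0,0)); rc(0,.105,.1,.0,.04,(255,255,0))
  o.append(v)
cv2.imwrite('pics/ov.png',np.hstack(o)[:,:,::-1])
E
```

```text
(no output)
```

View pics/ov.png

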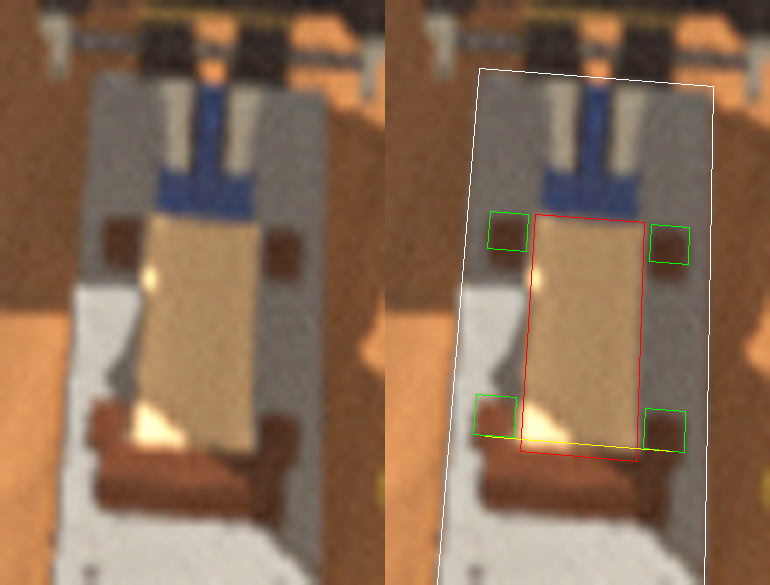

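The panel's rear edge measures board y −54.7 mm, against −55 mm when home. The chain also holds a static 15–19 N, where free sliding takes about 3 N, so the panel is against the stop. I'll relax the push and let go.

Request:
drive_tool([
  [0, 0, 0, 0, 0, 0],
  [0, 0, 0, 0, 0, 0],
  [0, 0, 0, 0, 0, 0],
])

```text
clock: 16.8
tool_pos: [0.5126, -0.2841, 0.0524]
orientation: [-179.9, 0.1, -170.3]
force: [3.5, -5.6, -5.3]
opening: 0.014
```

Request:
drive_tool([
  [0, 0, 0, 0, 0, 0],
  [0, 0, 0, 0, 0, 0],
  [0, 0, 0, 0, 0, 0],
  [0, 0, 0, 0, 0, 0],
  [0, 0, 0, 0, 0, 0],
  [0, 0, 0, 0, 0, 0],
  [0, 0, 0, 0, 0, 0],
  [0, 0, 0, 0, 0, 0],
], fingers=1)

```text
clock: 17.6
tool_pos: [0.5125, -0.2841, 0.0524]
orientation: [-179.9, 0.1, -170.3]
force: [-0.6, 0.2, -0.2]
opening: 0.0725
```

Request:
drive_tool([
  [0, 0, -0.1, 0, 0, 0],
  [0, 0, -0.3, 0, 0, 0],
  [0, 0, -0.6, 0, 0, 0],
  [0, 0, -0.9, 0, 0, 0],
  [0, 0, -1, 0, 0, 0],
  [0, 0, -1, 0, 0, 0],
])

```text
clock: 18.2
tool_pos: [0.5138, -0.2843, 0.2059]
orientation: [-179.7, 0.4, -170.3]
force: [0.3, -0.1, -0.4]
opening: 0.0873
```

Request:
drive_tool([
  [0, -0.3, 0, 0, 0, 0],
  [0, -0.6, 0, 0, 0, 0],
  [0, -0.9, 0, 0, 0, 0],
  [0, -1, 0, 0, 0, 0],
  [0, -1, 0, 0, 0, 0],
])

```text
clock: 18.7
tool_pos: [0.5382, -0.434, 0.2039]
orientation: [-179.9, 0.3, -170.5]
force: [0.2, -0.2, -1.1]
opening: 0.0878
```

Request:
drive_tool([
  [0.2, -0.3, 0, 0, 0, 0],
  [0.4, -0.6, 0, 0, 0, 0],
  [0.6, -0.8, 0, 0, 0, 0],
  [0.6, -0.9, 0, 0, 0, 0],
  [0.6, -0.9, 0, 0, 0, 0],
])

```text
clock: 19.2
tool_pos: [0.4704, -0.5832, 0.2022]
orientation: [-179.9, 0.2, -170.6]
force: [0.5, -0.1, -0.3]
opening: 0.0876
```

```bash
python3 jv.py side9; python3 - <<'E'
from m import *
t=snap('top','top9'); cv2.imwrite('pics/top9c.png',cv2.resize(t['pixels'][190:260,340:465],None,fx=6,fy=6,interpolation=cv2.INTER_CUBIC)[:,:,::-1])
E
```

```text
19.25 [ 0.47110451 -0.58181618  0.20239403] [ 1.20368752 -0.64978379 -1.53380678] 0.0877342396896992
```

View pics/top9c.png

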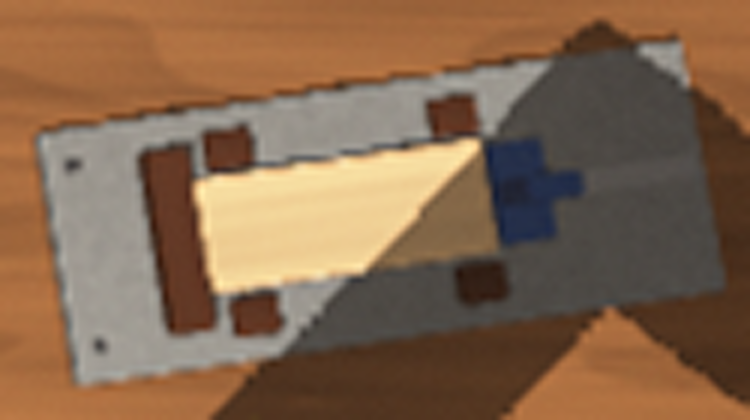

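View pics/side9.png

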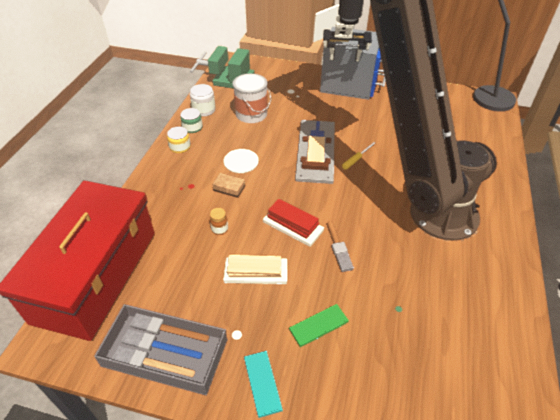

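The top view shows the panel flush with the stop at crop (203,235) and the jaw touching its rear end at (490,190). One numeric check before I hand in.

```bash
python3 - <<'E'
from m import *
a=np.radians(99.65); y=np.array([np.cos(a),np.sin(a)]); x=np.array([y[1],-y[0]]); C=np.array([.4992,-.213])
t=load('top9')
def pr(z,xx,yy):
    P=np.array([np.r_[C+q*y+p*x,z] for p,q in np.broadcast(xx,yy)]); uv=proj(t,P).astype(np.float32)
    v=cv2.remap(t['pixels'],uv[None,:,0],uv[None,:,1],cv2.INTER_LINEAR)[0].astype(float); return v
g=np.arange(-.05,.05,.0005)
for yy in(.09,.06,.03,.0):
    v=pr(.033,g,yy); d=(v[:,0]-v[:,2]); i=np.where((d>45)&(abs(g)<.036))[0]; print('y',yy,'panel x edges',g[i[0]]*1e3,g[i[-1]]*1e3)
g=np.arange(-.09,.13,.0005)
for xx in(-.02,-.01,.01,.02):
    v=pr(.033,xx,g); d=v[:,0]-v[:,2]; lum=v[:,0]; j=np.where((lum>165)&(g>.05))[0]; i=np.where((d>0)&(g<0))[0]; print('x',xx,'front',g[j[-1]]*1e3,'rear',g[i[0]]*1e3)
E
```

```text
y 0.09 panel x edges -31.999999999999986 33.50000000000007
y 0.06 panel x edges -30.999999999999986 32.00000000000007
y 0.03 panel x edges -30.999999999999986 31.50000000000007
y 0.0 panel x edges -29.499999999999986 33.00000000000007
x -0.02 front 102.50000000000017 rear -90.0
x -0.01 front 102.50000000000017 rear -56.499999999999964
x 0.01 front 102.50000000000017 rear -56.499999999999964
x 0.02 front 103.50000000000017 rear -90.0
```

```bash
python3 -c "
from h import *
print(ticket.close_job())"
```

```text
the job is handed in; nothing more can be done
None
```

I lifted only the top birch panel, lowered it into the holding board while still gripped, and let go after it touched the bed. I then pinched the blue jaw's fin, slid it about 34 mm until the push built to about 19 N, released it and backed away. The job was handed in at about 19 s of the 51 s allowed; no verdict is reported.

**Last checks**
- **Across the channel:** the panel is centred within about 1 mm and lies flat between the guides.
- **Against the stop:** in the top view its front edge shows at board y 102.5–103.5 mm. That fits contact at 105 mm, because the taller stop hides the last 1.7 mm or so.
- **Behind the panel:** its rear edge is at about −55 mm in the side view and −56.5 mm in the top view, against −55 mm when home. The jaw touches it with the gripper fully off. I had no direct reading of the jaw joint.
- **Everything else:** by eye in the last side picture, the other panels and the bystanders are where they began. I did not measure them.

**Disagreements**
- The two cameras differed by about 1.5 mm across the board and about 2 mm along it, which is roughly the calibration error.
- Some of my colour-edge readings on the bed end and guides in the side view were off by up to 13 mm. I took them for threshold errors and did not use them. My judgement that the panel is against the stop rests on the push force and the panel's own edges.

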